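# Book out the fuse jar, then pull the fuse carrier by its catches

## Task

Change-over of a blown fuse on the DC distribution box: first turn the labelled jar of spare fuses on its spot so that its label squarely faces the window of the code reader, and let go of it, leaving it standing there. Then pinch the two side catches of the fuse carrier together between the fingers, draw the carrier straight up out of the box and finish while still holding it by its squeezed catches, upright and still, well clear above the box (a hand's breadth). Leave the tape roll, carton, short jar and screwdriver alone.

Things in the scene. Friction and masses are not known exactly. Their poses are not given: they have to be found in the camera images.
- jar: Labelled jar of fuses: translucent whitish plastic, 52 mm diameter, 76 mm tall with its white lid (14 mm, same diameter), about 0.16 kg, loose, standing about 115 mm (centre to centre) in front of the reader. Origin: centre of its underside, z up. Its +x axis points out through the middle of its label; at the start that is 0.7 to 2.1 rad counter-clockwise (from above) off the reader.
- jar_label (a point): Middle of the jar's only label (paper with dark bars, 75 degrees of the side, 13 to 49 mm up): at the jar's +x, 26 mm from its axis, 31 mm up. A grey ridge on the lid, 24 x 6 mm, 4 mm high, runs from near the lid's middle to the rim directly above the label and shows from above.
- reader: Code reader: fixed white block 45 (x) x 70 (y) x 70 mm high on a dark rubber foot 56 x 82 mm, with a small hood over its window. Origin at the centre of its underside; its front, with a dark window, faces its own -x (towards the robot, within 0.5 rad).
- reader_window (a point): Centre of the reader's window, on its front face at -24 mm x, 42 mm above the table.
- dist_box: DC distribution box: fixed grey metal case 180 (x) x 150 (y) x 60 mm high, aluminium top, five small binding posts on its -x face, which looks roughly to the robot (within 0.5 rad). Origin: centre of its underside, z up. The fuse carrier stands in a well in the middle of its top.
- well_mouth (a point): Centre of the well's mouth, level with the box's top (60 mm above the table), straight above the box's origin. Mouth 32 (x) x 41 (y) mm, well 40 mm deep; the carrier is clear of it once raised 40 mm.
- carrier: Fuse carrier: loose grey plastic cassette, 88 mm tall, 30 mm in x, 24 mm in y (foot 38 mm), about 0.11 kg, seated in the box's well with about 1 mm play, 48 mm showing. Origin: centre of its underside (at the start 40 mm below the box's top), axes as the box's. One sprung black catch on its +y and one on its -y side, reached by the fingers from straight above.
- catch_left (a joint): How far the +y catch is squeezed in: 0 at rest, 0.005 m fully in; about 3 N to start, 7 N fully; springs back. At rest a 3 mm hook on each catch sits under the well's lip and the carrier cannot come out; with both in by 3 mm or more, best fully, it slides straight up. A pinch of 15 to 25 N holds both in and carries it.
- catch_right (a joint): The same for the catch on the carrier's -y side.
- catch_left_tab (a point): Middle of the outer face of the +y catch's ribbed thumb tab, 61 mm above the carrier's origin. Tabs are 22 mm wide in x and span 6 to 36 mm above the box's top; their outer faces are 44 mm apart at rest, 34 mm when squeezed fully.
- catch_right_tab (a point): Middle of the outer face of the -y catch's thumb tab, 61 mm above the carrier's origin; moves with the catch.
- tape_roll: Bystander: roll of insulating tape lying flat, 48 mm diameter, 18 mm high, origin under its centre.
- carton: Bystander: small cardboard carton 45 x 45 x 60 mm high, origin under its centre.
- short_jar: Bystander: jar without a label, 52 mm diameter, 50 mm tall, origin under its centre.
- screwdriver: Bystander: screwdriver lying on the table, across the robot's view beyond the other things, about 200 mm long.
Mind the look-alikes: they are no part of the job. Of the things that look like the dist_box, the largest one is meant. There is more than one size of the carrier; the job needs the smaller.

How it is judged:
By the outcome, as a careful person would: the job done as asked, in the order asked, and still so for the second after the job is handed in, while the arm keeps its last pose, push and grip.
It also fails if it takes over 53 s, if anything falls off the work surface, if the arm or the gripper's body presses on something with over 40 N, if the wrist force passes 120 N, or if a joint passes its speed limit or range.

## Robot

A 6-joint arm with a two-finger parallel gripper is mounted at the origin on the work surface. World frame = base frame: x ahead of the robot, y to its left, z up, the work surface at z = 0. Lengths are in mm, angles in rad, forces in N, time in s.
With the tool pointing down it reaches from about 250 to 725 mm from the base axis. Payload 9.7 kg.
Tool frame: the origin (TCP) lies at the very end of the fingers, on their centre line; the grasp point (between the pads) lies 19 mm behind it; z points along the fingers, y is the line along which they close (so a half turn about z gives the same grasp; the last joint's range is limited). The gripper opens to 85 mm and grips with 20 to 120 N. Pads are 22 mm wide; open, the fingers measure 114 mm over their backs; the gripper's body (76 mm by 85 mm) begins 54 mm behind the grasp point. The pads swing forward as they close: fully open they stand 13 mm farther back than shut.
Start: joints at [1.176, 0.087, 0.176, 1.66, 0, 1.571], TCP at [211.54, 507.689, 231.284] pointing down, gripper open.
Joint ranges: [-3.13, 3.13], [-0.85, 1.81], [-1.15, 1.24], [-2.2, 2.28], [-1.44, 1.52], [-3.14, 3.14]. Speed limits (rad/s): [2.22, 2.22, 2.57, 3.14, 3.14, 3.14].

## Interface

Orientations are given as [roll, pitch, yaw] about the fixed x, y, z axes, in that order (R = Rz(yaw) Ry(pitch) Rx(roll)).
In Python, from station import readout, snapshot, arm gives the robot as it stands.
- The arm moves only by the shell command python3 -m pendant 'ROWS' [OPENING] [FORCE]. ROWS is rows parted by semicolons, their numbers by spaces, 1 to 5 of them, each of 6 numbers: dx, dy, dz in mm, then a rotation vector rx, ry, rz in rad; each row is the pose to reach, as a shift and turn from the pose commanded when the command began, along the tool's axes at that moment; what a row does not reach only later rows make up. A row lasts 1/12 s, in which the tool goes at most 41.7 mm and 0.125 rad, less where a joint would pass 70% of its speed; a pose out of reach is approached as far as the arm can. OPENING is the finger opening in mm, set as the command begins (- or left out keeps the last). The fingers move at their own pace and stop on an object; FORCE is the grip in N (left out, the last holds). Time passes only in rows, so rows that do not move let the fingers close. It prints the time, the measured TCP pose, the force, the opening and the grip force at its end.
- readout.read_state(): the state, without advancing time (a new reading comes with each control period).
- snapshot(name): name is "scene" or "top"; returns a dict with "img" (400x640x3 uint8, red, green, blue), "vfov" (degrees; the focal length in pixels is half the picture's height over the tangent of half this angle, whatever the lens; pixels are square), "cx", "cy" (the principal point, pixels), "D" ([k1, k2, p1, p2, k3] as OpenCV has them; the pictures are not rectified), "world_from_camera" (4x4, takes a point from camera to world coordinates). Camera axes: x right, y up, looking along -z (the intrinsics and any distortion apply to the point x, -y, -z); pixel columns grow to the right and rows downward; lengths in mm; the calibration is good to about 2 mm. A picture is of the moment at which its call begins. There is no depth.
- arm.sign_off(): hands the job in; it is judged then, once.
The state is a dict: "clock": time; "qpos": joint angles; "joint_velocities": joint speeds; "effort": joint torques, N m; "tool_pos": TCP position; "orientation": TCP orientation; "wrist_force": force on the tool from outside, world axes, zero at the start; "moment": the same for the moment, N m; "finger_gap": finger opening in mm; "gripper_force": force on a finger pad.
Only numpy, scipy, OpenCV 4.12 (cv2) and the standard library are available. Lean on these libraries where they do the work, as an engineer would, in place of code of your own. Each camera call takes 0.05 s, during which the arm holds its last target. There are 200 camera calls.

## Working session

There is one attempt and no reset: what is moved stays moved. The work goes in short steps, Python scripts to look and compute and a shell command to move; the robot and the scene stay as the last step left them, time stands still between calls to the robot, and variables do not carry over. Pictures are saved under pics/ and viewed, at most 10 in all, crops included, and the job is handed in when it is done.

```bash
mkdir -p pics
cat > h.py <<'E'
import numpy as np, cv2
from station import readout, snapshot, arm
def cam(s):
    h=s["img"].shape[0]; f=h/2/np.tan(np.radians(s["vfov"])/2)
    return np.array([[f,0,s["cx"]],[0,f,s["cy"]],[0,0,1]]),np.array(s["D"],float),np.array(s["world_from_camera"])
def ray(s,uv):
    K,D,T=cam(s); p=cv2.undistortPoints(np.array(uv,float).reshape(-1,1,2),K,D).reshape(-1,2)
    d=np.c_[p[:,0],-p[:,1],-np.ones(len(p))]@T[:3,:3].T
    return T[:3,3],d
def onz(s,uv,z):
    o,d=ray(s,uv); return o+d*((z-o[2])/d[:,2])[:,None]
def proj(s,P):
    K,D,T=cam(s); q=(np.array(P,float).reshape(-1,3)-T[:3,3])@T[:3,:3]
    return cv2.projectPoints(q*[1,-1,-1],np.zeros(3),np.zeros(3),K,D)[0].reshape(-1,2)
def save(n,img): cv2.imwrite("pics/"+n+".png",img[:,:,::-1])
E
python3 - <<'E'
from h import *
import pickle
for n in("scene","top"):
    s=snapshot(n); pickle.dump(s,open(n+".pkl","wb")); save(n+"0",s["img"]); print(s["world_from_camera"],s["vfov"],s["D"])
print(readout.read_state())
E
```

```text
[[-3.40532548e-01 -7.98574998e-01  4.96301881e-01  1.05280880e+03]
 [ 9.40207562e-01 -2.85357278e-01  1.85959579e-01  1.03458327e+02]
 [-6.87931641e-03  5.29952070e-01  8.47999692e-01  8.71466467e+02]
 [ 0.00000000e+00  0.00000000e+00  0.00000000e+00  1.00000000e+00]] 48.151931389120364 [-0.04950418  0.          0.          0.          0.        ]
[[-6.96043381e-03  9.89395720e-01 -1.45078123e-01  4.17576684e+02]
 [-9.99788876e-01 -4.08060530e-03  2.01383284e-02 -7.36840070e+01]
 [ 1.93327694e-02  1.45187665e-01  9.89215237e-01  9.90361765e+02]
 [ 0.00000000e+00  0.00000000e+00  0.00000000e+00  1.00000000e+00]] 49.80927183417215 [-0.08016958  0.          0.          0.          0.        ]
{'clock': 0.1, 'qpos': array([ 1.17599680e+00,  8.74058372e-02,  1.75189983e-01,  1.65977969e+00,
       -1.84078790e-06,  1.57077875e+00]), 'joint_velocities': array([-6.76782553e-04, -3.01254266e-04,  2.51492376e-03,  3.59014856e-04,
        7.76611650e-05, -4.36308316e-04]), 'effort': array([-6.78010074e-04, -5.21560764e+01,  4.65651262e+01,  1.59676408e-02,
       -1.78141960e-05, -1.24464449e-05]), 'tool_pos': array([211.46437755, 507.50111863, 230.6415346 ]), 'orientation': array([-3.14039343e+00,  1.81971267e-06,  2.74681070e+00]), 'wrist_force': array([0.34316279, 0.03486511, 0.33994897]), 'moment': array([ 0.03692033, -0.03446405,  0.00367919]), 'gripper_force': 0.0, 'finger_gap': 85.65966736925436}
```

View pics/scene0.png

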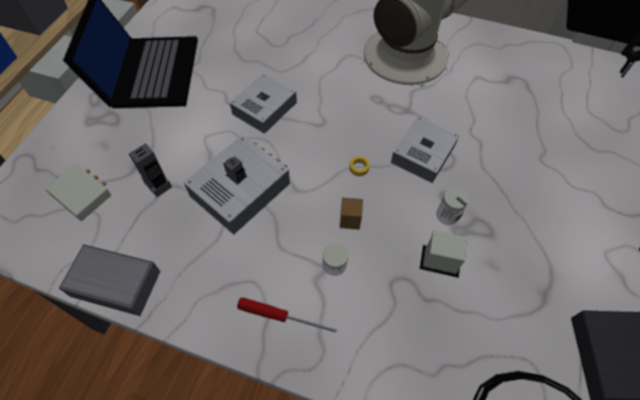

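View pics/top0.png

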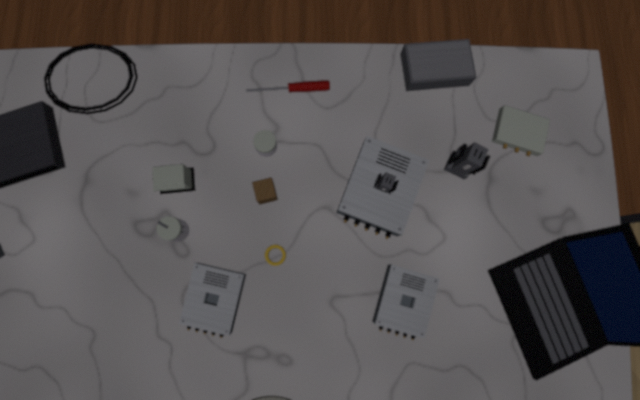

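The scene view shows the robot base at the top, the large box with its carrier at (238,180), the jar at (452,205), and the reader at (445,252). In the top view the box is at (383,187), the carrier at (386,182), the jar at (168,229), and the reader at (172,178). I'll make enlarged crops.

Run:
```python
from h import *
import pickle
S={n:pickle.load(open(n+".pkl","rb")) for n in("scene","top")}
def c(n,x,y,w,h,W,H):
    i=cv2.convertScaleAbs(S[n]["img"][y:y+h,x:x+w],alpha=1.6); return cv2.resize(i,(W,H),interpolation=cv2.INTER_CUBIC)
a=np.hstack([c("top",140,150,80,60*5//3//1,400,500)[:300*2-100], c("top",330,130,100,120,400,500)])
save("crop_top",a)
a=np.hstack([c("scene",410,180,64,96,400,600),c("scene",180,130,120,180,400,600)[:600]])
save("crop_scene",a)
```

```text
(no output)
```

View pics/crop_top.png

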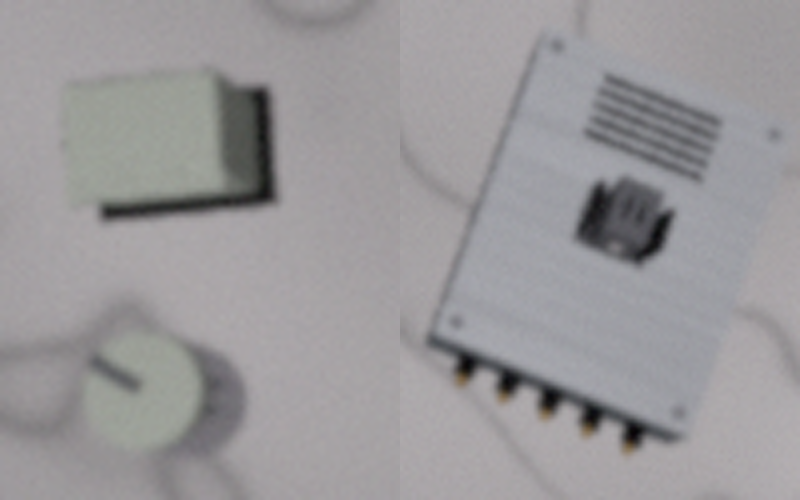

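View pics/crop_scene.png

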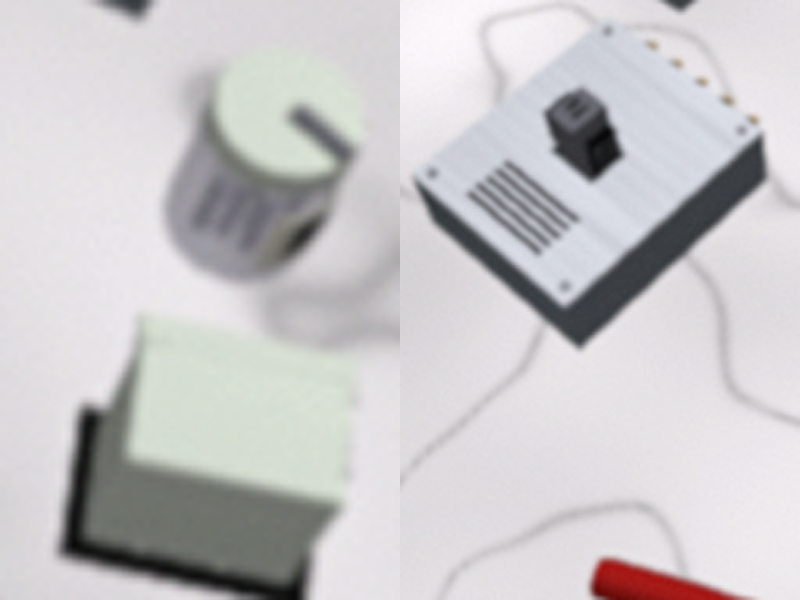

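Run:
```python
from h import *
import pickle
t=pickle.load(open("top.pkl","rb"));s=pickle.load(open("scene.pkl","rb"))
J=lambda p:np.array(p)/5+[140,150]-.4
B=lambda p:np.array(p)/[4,500/120]+[330,130]-.4
SJ=lambda p:np.array(p)/6.25+[410,180]-.4
SB=lambda p:np.array(p)/(10/3)+[180,130]-.4
ang=lambda P:np.arctan2(*(P[1]-P[0])[1::-1])
print("lid",onz(t,J([[143,390]]),76),onz(s,SJ([[288,115]]),76))
print("ridge top",(R:=onz(t,J([[137,387],[93,358]]),80)),ang(R),"sc",(R:=onz(s,SJ([[295,112],[350,155]]),80)),ang(R))
R=onz(t,J([[75,205],[222,188],[213,70],[67,85]]),70);print("reader",R,R.mean(0),ang(R[[0,1]])+np.pi/2,ang(R[[3,2]])+np.pi/2,ang(R[[0,3]]),ang(R[[1,2]]))
R=onz(t,J([[103,213],[275,197]]),4);print("foot",R,ang(R)+np.pi/2)
R=onz(s,SJ([[128,463],[335,500],[352,370],[140,318]]),70);print("reader sc",R,R.mean(0),ang(R[[0,1]])-np.pi/2,ang(R[[1,2]])+np.pi)
R=onz(s,SJ([[65,550],[305,600]]),4);print("foot sc",R,ang(R)-np.pi/2)
R=onz(t,B([[558,46],[773,134],[678,411],[457,322]]),60);print("box",R,R.mean(0),ang(R[[0,1]])+np.pi/2,ang(R[[3,2]])+np.pi/2,ang(R[[3,0]]),ang(R[[2,1]]))
R=onz(s,SB([[433,173],[565,286],[741,129],[607,30]]),60);print("box sc",R,R.mean(0),ang(R[[0,1]])-np.pi/2,ang(R[[3,2]])-np.pi/2,ang(R[[3,0]]),ang(R[[2,1]]))
print("car top",onz(t,B([[636,215]]),108),onz(s,SB([[577,110]]),108))
```

```text
lid [[485.92456197 213.93305011  76.        ]] [[487.69834763 213.92594448  76.        ]]
ridge top [[486.90339177 215.29872147  80.        ]
 [499.27814772 234.72733722  80.        ]] 1.0036608829053386 sc [[488.56786974 215.37930074  80.        ]
 [499.14306739 235.68356829  80.        ]] 1.0906190383260932
reader [[566.84073277 248.96259812  70.        ]
 [574.01569098 184.68476514  70.        ]
 [626.42307559 190.67879895  70.        ]
 [620.14315186 255.12074933  70.        ]] [596.8556628  219.86172789  70.        ] 0.11116397091275365 0.09714412350868207 0.11502234972278146 0.11387899563986172
foot [[573.71343416 258.70367883   4.        ]
 [580.87781716 178.23480418   4.        ]] 0.08879883291107737
reader sc [[628.66387232 190.49466675  70.        ]
 [619.46682793 254.36465123  70.        ]
 [572.43033701 251.64466338  70.        ]
 [576.74992898 183.35655328  70.        ]] [599.32774156 219.96513366  70.        ] 0.1430132952710279 0.05776285598421982
foot sc [[632.12486411 184.4966756    4.        ]
 [623.03072608 263.6793745    4.        ]] 0.11434904509667021
box [[ 680.66630469 -450.86474331   60.        ]
 [ 631.97694015 -574.36027253   60.        ]
 [ 481.21450315 -506.94897471   60.        ]
 [ 529.60194502 -383.87058859   60.        ]] [ 580.86492325 -479.01114478   60.        ] -0.3755484487306706 -0.37458148219678433 -0.41741941348870465 -0.4204695864516187
box sc [[541.72783375 -93.11691711  60.        ]
 [593.97250696  13.84552791  60.        ]
 [439.09029107  88.64838116  60.        ]
 [387.62449911 -19.9586618   60.        ]] [490.60378272  -2.64541746  60.        ] -0.45435643608527587 -0.44252725123676306 -0.44323214427885527 -0.4499278295916442
car top [[ 578.26969207 -468.3736489   108.        ]] [[496.01778675 -12.04034648 108.        ]]
```

Run:
```python
from h import *
import pickle
t=pickle.load(open("top.pkl","rb"));s=pickle.load(open("scene.pkl","rb"))
B=lambda p:(np.array(p)-[400,0])/[4,500/120]+[330,130]-.4
SB=lambda p:(np.array(p)-[400,0])/(10/3)+[180,130]-.4
ang=lambda P:np.arctan2(*(P[1]-P[0])[1::-1])
R=onz(t,B([[558,46],[773,134],[678,411],[457,322]]),60);print("box",R,R.mean(0),ang(R[[0,1]])+np.pi/2,ang(R[[3,2]])+np.pi/2,ang(R[[3,0]]),ang(R[[2,1]]))
R=onz(s,SB([[433,173],[565,286],[741,129],[607,30]]),60);print("box sc",R,R.mean(0),ang(R[[0,1]])-np.pi/2,ang(R[[3,2]])-np.pi/2,ang(R[[3,0]]),ang(R[[2,1]]))
print("car top",onz(t,B([[636,215]]),108),onz(s,SB([[577,110]]),108))
st=readout.read_state();p=st["tool_pos"]
from scipy.spatial.transform import Rotation as Ro
r=Ro.from_euler("xyz",st["orientation"]);print(r.as_matrix(),r.inv().apply(np.array([486.8,213.9,231])-p))
```

```text
box [[ 679.75921065 -221.85498027   60.        ]
 [ 631.36478272 -341.41984269   60.        ]
 [ 483.3383642  -282.2778645    60.        ]
 [ 530.78758101 -162.43345423   60.        ]] [ 581.31248464 -251.99653542   60.        ] -0.38459843737778554 -0.3769872094486937 -0.3795388795592607 -0.38010686679957245
box sc [[ 630.30891737 -341.73942817   60.        ]
 [ 678.4802768  -222.18955248   60.        ]
 [ 529.07566996 -163.26703958   60.        ]
 [ 481.40137273 -283.8477369    60.        ]] [ 579.81655921 -252.76093928   60.        ] -0.3830378019832894 -0.3765108377876425 -0.37079329434680625 -0.3756540575051328
car top [[ 578.63139365 -252.84368218  108.        ]] [[ 581.26563134 -251.50210886  108.        ]]
[[-9.23080448e-01  3.84606651e-01 -4.59548318e-04]
 [ 3.84606925e-01  9.23079783e-01 -1.10767579e-03]
 [-1.81971267e-06 -1.19921933e-03 -9.99999281e-01]] [-3.67077954e+02 -1.65121775e+02 -1.59780310e-01]
```

```bash
python3 -m pendant '-37 -16.5 0 0 0 0; -73 -33 0 0 0 0; -110 -49.5 0 0 0 0; -147 -66 0 0 0 0; -184 -82.5 0 0 0 0' 85 40
python3 -m pendant '-37 -16.5 0 0 0 0; -73 -33 0 0 0 0; -110 -49.5 0 0 0 0; -147 -66 0 0 0 0; -183 -82.5 0 0 0 0'
python3 -m pendant '0 0 30 0 0 0;0 0 60 0 0 0; 0 0 90 0 0 0;0 0 90 0 0 0;0 0 90 0 0 0'
python3 -c "
from h import *
save('a1',snapshot('scene')['img'])"
```

```text
clock: 0.52
tool_pos: [350.4, 359.2, 231.0]
orientation: [-3.141, -0.0, 2.747]
wrist_force: [0.1, 0.4, 0.2]
finger_gap: 85.0
gripper_force: 0.0
clock: 0.93
tool_pos: [487.9, 212.4, 231.1]
orientation: [-3.141, -0.0, 2.747]
wrist_force: [1.1, 1.0, -0.1]
finger_gap: 84.9
gripper_force: 0.0
clock: 1.35
tool_pos: [485.9, 213.8, 140.3]
orientation: [-3.139, -0.002, 2.747]
wrist_force: [-0.1, 0.4, -0.0]
finger_gap: 85.1
gripper_force: 0.0
```

```bash
python3 -m pendant '0 0 25 0 0 0;0 0 50 0 0 0; 0 0 75 0 0 0;0 0 100 0 0 0;0 0 108 0 0 0'
python3 -m pendant '0 0 0 0 0 0;0 0 0 0 0 0;0 0 0 0 0 0;0 0 0 0 0 0;0 0 0 0 0 0' 40 20
python3 -m pendant '0 0 0 0 0 0;0 0 0 0 0 0;0 0 0 0 0 0;0 0 0 0 0 0;0 0 0 0 0 0'
python3 -c "
from h import *
a=snapshot('scene')['img'][140:300,360:520];b=snapshot('top')['img'][140:300,90:250]
save('a2',np.hstack([cv2.resize(x,(400,400),interpolation=2) for x in(a,b)]))"
```

```text
clock: 1.82
tool_pos: [486.5, 214.4, 32.3]
orientation: [-3.141, -0.001, 2.747]
wrist_force: [-0.6, -0.2, 0.1]
finger_gap: 84.9
gripper_force: 0.0
clock: 2.23
tool_pos: [488.1, 214.8, 35.9]
orientation: [3.139, 0.002, 2.747]
wrist_force: [-1.0, -0.3, 7.2]
finger_gap: 51.3
gripper_force: 21.1
clock: 2.65
tool_pos: [488.1, 214.8, 35.9]
orientation: [3.139, 0.003, 2.747]
wrist_force: [-1.0, -0.2, 6.3]
finger_gap: 51.6
gripper_force: 21.1
```

View pics/a2.png

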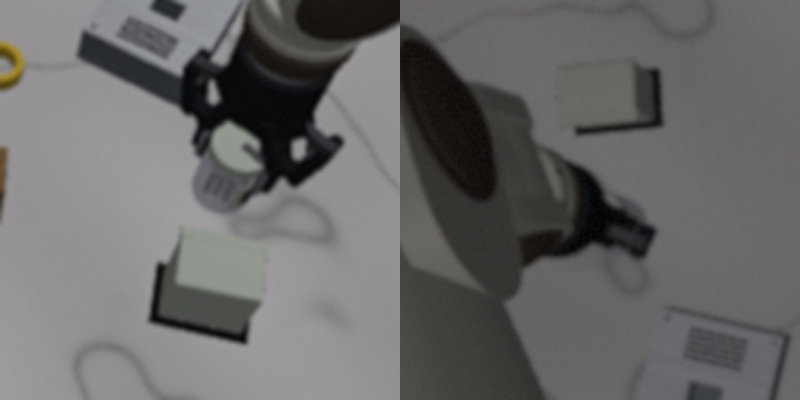

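The jar is held between the fingers, with its lid at (238,145) in the crop, and the reader is clear of the gripper. I'll turn it now.

```bash
python3 -m pendant '0 0 0 0 0 0.1;0 0 0 0 0 0.2;0 0 0 0 0 0.3;0 0 0 0 0 0.4;0 0 0 0 0 0.5' - 25
python3 -m pendant '0 0 0 0 0 0.1;0 0 0 0 0 0.2;0 0 0 0 0 0.3;0 0 0 0 0 0.4;0 0 0 0 0 0.46'
python3 -m pendant '0 0 0 0 0 0;0 0 0 0 0 0;0 0 0 0 0 0'
python3 -m pendant '0 0 0 0 0 0;0 0 0 0 0 0;0 0 0 0 0 0;0 0 0 0 0 0;0 0 0 0 0 0' 85
python3 -m pendant '0 0 -30 0 0 0;0 0 -60 0 0 0;0 0 -90 0 0 0;0 0 -120 0 0 0;0 0 -150 0 0 0'
python3 -m pendant '-35 0 -20 0 0 0;-70 0 -40 0 0 0;-105 0 -50 0 0 0;-140 0 -50 0 0 0;-140 0 -50 0 0 0'
python3 -c "
from h import *
import pickle
S={n:snapshot(n) for n in('scene','top')};pickle.dump(S,open('S2.pkl','wb'))
a=S['scene']['img'][180:276,405:501];b=S['top']['img'][150:246,125:221]
save('a3',np.hstack([cv2.convertScaleAbs(cv2.resize(x,(400,400),interpolation=2),alpha=1.6) for x in(a,b)]))"
```

```text
clock: 3.17
tool_pos: [488.4, 214.6, 36.0]
orientation: [3.138, 0.002, 2.242]
wrist_force: [-0.3, -1.4, 6.5]
finger_gap: 51.6
gripper_force: 25.0
clock: 3.58
tool_pos: [488.3, 214.5, 35.9]
orientation: [3.138, -0.0, 1.781]
wrist_force: [-0.1, -2.8, 7.1]
finger_gap: 51.4
gripper_force: 25.0
clock: 3.83
tool_pos: [488.3, 214.7, 36.0]
orientation: [3.138, -0.0, 1.787]
wrist_force: [0.4, -0.0, 6.1]
finger_gap: 51.4
gripper_force: 25.0
clock: 4.25
tool_pos: [486.8, 214.3, 33.3]
orientation: [-3.142, -0.0, 1.787]
wrist_force: [0.8, -0.0, -0.6]
finger_gap: 85.3
gripper_force: 0.0
clock: 4.67
tool_pos: [486.6, 214.1, 184.7]
orientation: [-3.141, 0.0, 1.787]
wrist_force: [-0.8, 1.0, -0.3]
finger_gap: 84.9
gripper_force: 0.0
clock: 5.08
tool_pos: [517.9, 73.0, 234.1]
orientation: [3.14, 0.002, 1.783]
wrist_force: [0.2, 0.4, 0.2]
finger_gap: 85.2
gripper_force: 0.0
```

View pics/a3.png

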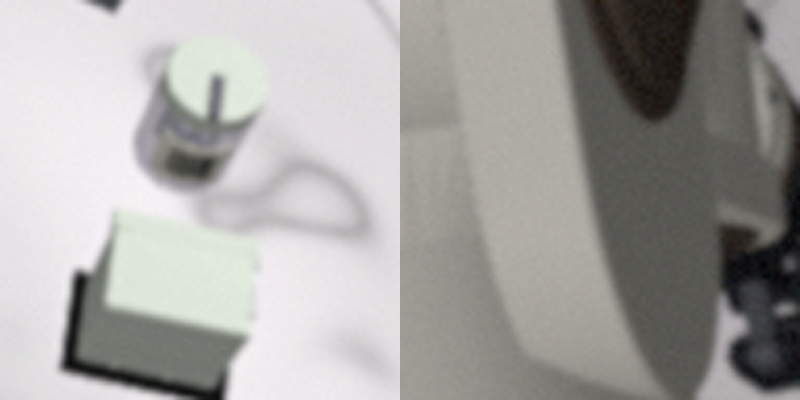

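```bash
python3 -m pendant '-35 -1 0 0 0 -0.1;-70 -2 0 0 0 -0.2;-105 -3 0 0 0 -0.3;-140 -4 0 0 0 -0.4;-170 -5 0 0 0 -0.5'
python3 -m pendant '-30 -83 0 0 0 -0.1;-50 -100 0 0 0 -0.2;-80 -120 0 0 0 -0.3;-100 -120 0 0 0 -0.4;-100 -120 0 0 0 -0.476'
python3 -m pendant '0 0 0 0 0 0;0 0 0 0 0 0;0 0 0 0 0 0'
python3 - <<'E'
from h import *
import pickle
S={n:snapshot(n) for n in('scene','top')};pickle.dump(S,open('S3.pkl','wb'))
a=S['scene']['img'][180:276,405:501];b=S['top']['img'][150:246,125:221]
save('a4',np.hstack([cv2.convertScaleAbs(cv2.resize(x,(400,400),interpolation=2),alpha=1.6) for x in(a,b)]))
E
```

```text
clock: 5.6
tool_pos: [548.6, -90.3, 232.9]
orientation: [-3.141, -0.0, 2.293]
wrist_force: [0.1, -0.4, 0.1]
finger_gap: 84.6
gripper_force: 0.0
clock: 6.02
tool_pos: [524.1, -247.9, 231.5]
orientation: [-3.141, -0.001, 2.765]
wrist_force: [0.7, -0.6, -0.9]
finger_gap: 85.4
gripper_force: 0.0
clock: 6.27
tool_pos: [523.7, -242.4, 233.3]
orientation: [3.141, -0.0, 2.762]
wrist_force: [-0.1, 1.4, -0.6]
finger_gap: 85.2
gripper_force: 0.0
```

View pics/a4.png

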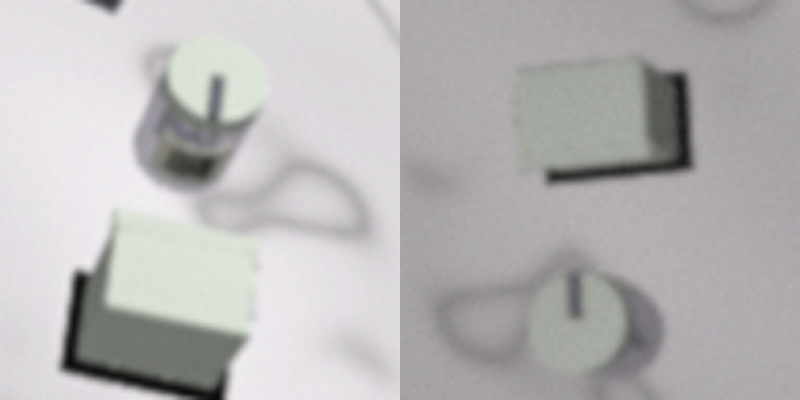

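Run:
```python
from h import *
import pickle
S=pickle.load(open('S3.pkl','rb'))
def blob(m,near):
    n,l,st,c=cv2.connectedComponentsWithStats(m.astype(np.uint8)); 
    k=min((i for i in range(1,n) if st[i,4]>8),key=lambda i:np.hypot(*(c[i]-near))); return l==k
for n,near in(("top",(167,227)),("scene",(457,199))):
    s=S[n]; im=cv2.resize(s["img"],None,fx=4,fy=4,interpolation=cv2.INTER_CUBIC).astype(float); 
    g=im.mean(2); green=im[...,1]-(im[...,0]+im[...,2])/2
    up=lambda p:(np.array(p)*4+1.5)
    x,y=up(near).astype(int); lid=g[y-40:y+40,x-40:x+40]
    med=np.percentile(lid,70)
    yy,xx=np.mgrid[:g.shape[0],:g.shape[1]]
    # lid: greenish bright region
    m=blob((green>4)&(np.hypot(xx-x,yy-y)<80),up(near)); 
    c=cv2.findContours(m.astype(np.uint8),0,1)[0]; c=max(c,key=cv2.contourArea); h=cv2.convexHull(c)
    (ex,ey),ax,_=cv2.fitEllipse(h)
    cen=onz(s,[[(ex-1.5)/4,(ey-1.5)/4]],76)[0]
    print(n,"lid",cen,np.array(ax)/4,np.median(green[m]))
    fill=cv2.drawContours(np.zeros(g.shape,np.uint8),[h],0,1,-1)>0
    r=(g<0.75*med)&(np.hypot(xx-ex,yy-ey)<min(ax)/2*0.95)
    ys,xs=np.nonzero(r); P=onz(s,np.c_[(xs-1.5)/4,(ys-1.5)/4],79)[:,:2]
    mu=P.mean(0); w,v=np.linalg.eigh(np.cov((P-mu).T)); d=v[:,1]; d*=np.sign(d[0])
    print(" ridge n",len(xs),mu,"axis",np.arctan2(d[1],d[0]),"from centre",np.arctan2(*(mu-cen[:2])[::-1]),np.sqrt(w*12))
# reader edges via block colours in top: foot front edge, block front edge
t=S["top"]
C=lambda p:np.array(p)/(400/96)+[125,150]-.4
ang=lambda P:np.arctan2(*(P[1]-P[0])[1::-1])
print(ang(onz(t,C([[122,170],[250,160]]),70))+np.pi/2, ang(onz(t,C([[118,70],[236,59]]),70))+np.pi/2,ang(onz(t,C([[148,180],[290,165]]),4))+np.pi/2, onz(t,C([[148,180],[290,165]]),4))
```

```text
top lid [485.55746194 216.36249214  76.        ] [0.79826039 0.97973627] 4.5Traceback (most recent call last):
  File "<stdin>", line 22, in <module>
  File "h.py", line 11, in onz
    o,d=ray(s,uv); return o+d*((z-o[2])/d[:,2])[:,None]
        ~~~^^^^^^
  File "h.py", line 7, in ray
    K,D,T=cam(s); p=cv2.undistortPoints(np.array(uv,float).reshape(-1,1,2),K,D).reshape(-1,2)
                    ~~~~~~~~~~~~~~~~~~~^^^^^^^^^^^^^^^^^^^^^^^^^^^^^^^^^^^^^^^^
cv2.error: OpenCV(4.12.0) /io/opencv/modules/calib3d/src/undistort.dispatch.cpp:347: error: (-215:Assertion failed) CV_IS_MAT(_src) && CV_IS_MAT(_dst) && (_src->rows == 1 || _src->cols == 1) && (_dst->rows == 1 || _dst->cols == 1) && _src->cols + _src->rows - 1 == _dst->rows + _dst->cols - 1 && (CV_MAT_TYPE(_src->type) == CV_32FC2 || CV_MAT_TYPE(_src->type) == CV_64FC2) && (CV_MAT_TYPE(_dst->type) == CV_32FC2 || CV_MAT_TYPE(_dst->type) == CV_64FC2) in function 'cvUndistortPointsInternal'
```

Run:
```python
from h import *
import pickle
S=pickle.load(open('S3.pkl','rb'))
C={"top":lambda p:np.array(p)/(400/96)+[125,150]-.4,"scene":lambda p:np.array(p)/(400/96)+[405,180]-.4}
for n,near,rad in(("top",(178,322),9),("scene",(217,80),9)):
    s=S[n]; c=C[n]([near])[0]; cen=onz(s,[c],76)[0]
    g=cv2.resize(s["img"],None,fx=4,fy=4,interpolation=cv2.INTER_CUBIC).astype(float).mean(2)
    yy,xx=np.mgrid[:g.shape[0],:g.shape[1]]; u=(xx-1.5)/4;v=(yy-1.5)/4; D=np.hypot(u-c[0],v-c[1])<rad
    med=np.median(g[D]); r=D&(g<.8*med); P=onz(s,np.c_[u[r],v[r]],79)[:,:2]; wt=med-g[r]
    mu=np.average(P,axis=0,weights=wt); w,V=np.linalg.eigh(np.cov(P.T,aweights=wt)); d=V[:,1]*np.sign(V[0,1])
    print(n,cen,r.sum(),mu,"axis",np.arctan2(d[1],d[0]),"from c",np.arctan2(*(mu-cen[:2])[::-1]),np.sqrt(w*12))
t=S["top"]; ang=lambda P:np.arctan2(*(P[1]-P[0])[1::-1])
T=C["top"]
for e,z in(([[122,170],[250,160]],70),([[118,70],[236,59]],70),([[148,180],[290,165]],4)):
    R=onz(t,T(e),z);print(ang(R)+np.pi/2,R.mean(0))
st=readout.read_state();print(st["tool_pos"],st["orientation"])
from scipy.spatial.transform import Rotation as Ro
print(Ro.from_euler("xyz",st["orientation"]).inv().apply(np.array([580.5,-252.4,233])-st["tool_pos"]))
```

```text
top [487.46286806 215.88813055  76.        ] 426 [498.09911756 216.98635869] axis 0.09108648747278296 from c 0.10288871918577303 [ 6.67390077 16.25001879]
scene [488.95806459 216.27094623  76.        ] 574 [501.63896778 216.89786496] axis 0.07004271283125736 from c 0.04939780005333196 [ 6.53506096 24.50567253]
0.07362364797188814 [569.76902313 216.93914553  70.        ]
0.0874999019714009 [623.3354851  224.05349719  70.        ]
0.10143396816168337 [576.35662685 218.99176775   4.        ]
[ 523.7451955  -242.44458957  233.64389001] [3.14150954e+00 4.11954309e-04 2.76303642e+00]
[-56.41556201  11.72478674   0.66810515]
```

The ridge points at about 0.08 rad, against about 0.09 rad for the reader axis, so the label faces the window squarely and the jar is standing free at (488,216). Next is the carrier.

```bash
python3 -m pendant '-28 6 0 0 0 0;-56.4 11.7 0 0 0 0;-56.4 11.7 20 0 0 0;-56.4 11.7 40 0 0 0;-56.4 11.7 60 0 0 0'
python3 -m pendant '0 0 20 0 0 0;0 0 40 0 0 0;0 0 40 0 0 0;0 0 40 0 0 0;0 0 40 0 0 0'
python3 - <<'E'
from h import *
from scipy.spatial.transform import Rotation as Ro
st=readout.read_state();print(st["tool_pos"],st["orientation"],Ro.from_euler("xyz",st["orientation"]).inv().apply(np.array([580.5,-252.4,67])-st["tool_pos"]))
a=snapshot('scene')['img'][90:250,160:320];b=snapshot('top')['img'][110:270,310:470]
save('a5',np.hstack([cv2.convertScaleAbs(cv2.resize(x,(400,400),interpolation=2),alpha=1.4) for x in(a,b)]))
E
```

```text
clock: 6.78
tool_pos: [581.1, -252.8, 172.5]
orientation: [3.142, 0.0, 2.763]
wrist_force: [-0.7, -0.6, -0.6]
finger_gap: 85.2
gripper_force: 0.0
clock: 7.2
tool_pos: [580.7, -253.5, 135.0]
orientation: [-3.142, 0.002, 2.763]
wrist_force: [-0.3, -0.9, -0.7]
finger_gap: 85.1
gripper_force: 0.0
[ 580.69176638 -253.45199382  134.95551536] [-3.14154039e+00  1.63348627e-03  2.76299300e+00] [ 0.67802727  0.91016606 67.95445099]
```

View pics/a5.png

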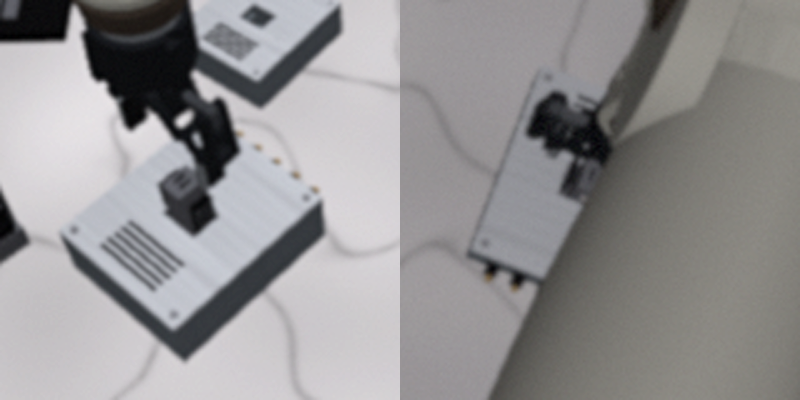

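The open fingers are at (130,115) and (222,155) in the left crop, straddling the carrier top at (180,180), in line with its catches. Descending.

```bash
python3 -m pendant '0 1 20 0 0 0;0 1 40 0 0 0;0 1 55 0 0 0;0 1 55 0 0 0'
python3 -m pendant '0 0 6 0 0 0;0 0 12 0 0 0;0 0 12 0 0 0'
python3 -m pendant '0 0 0 0 0 0;0 0 0 0 0 0;0 0 0 0 0 0;0 0 0 0 0 0;0 0 0 0 0 0' 20 25
python3 -m pendant '0 0 0 0 0 0;0 0 0 0 0 0;0 0 0 0 0 0;0 0 0 0 0 0;0 0 0 0 0 0'
```

```text
clock: 7.63
tool_pos: [579.7, -252.4, 76.1]
orientation: [3.141, -0.003, 2.763]
wrist_force: [0.4, 0.5, -0.8]
finger_gap: 84.9
gripper_force: 0.0
clock: 7.88
tool_pos: [580.8, -253.0, 66.3]
orientation: [-3.142, 0.0, 2.763]
wrist_force: [-0.0, -0.2, 0.0]
finger_gap: 85.1
gripper_force: 0.0
clock: 8.3
tool_pos: [581.3, -253.0, 67.9]
orientation: [3.141, 0.002, 2.763]
wrist_force: [0.7, -0.1, -0.6]
finger_gap: 31.0
gripper_force: 25.2
clock: 8.72
tool_pos: [581.3, -253.0, 67.9]
orientation: [3.141, 0.002, 2.763]
wrist_force: [0.0, 1.5, 6.6]
finger_gap: 30.8
gripper_force: 26.5
```

```bash
python3 -m pendant '0 0 -3 0 0 0;0 0 -6 0 0 0;0 0 -10 0 0 0;0 0 -10 0 0 0'
python3 - <<'E'
from h import *
a=snapshot('scene')['img'][100:220,180:300];b=snapshot('top')['img'][110:270,310:470]
save('a6',np.hstack([cv2.convertScaleAbs(cv2.resize(x,(400,400),interpolation=2),alpha=1.6) for x in(a,b)]))
E
```

```text
clock: 9.05
tool_pos: [580.9, -253.0, 77.2]
orientation: [-3.142, 0.001, 2.763]
wrist_force: [0.5, -0.2, -0.2]
finger_gap: 31.1
gripper_force: 25.1
```

View pics/a6.png

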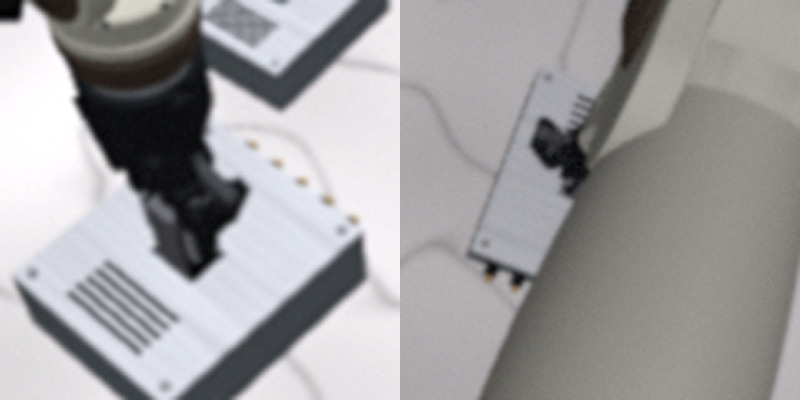

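The fingers hold the carrier at (190,230) in the left crop, and there was no resistance over the first 9 mm. I'll continue straight up.

```bash
python3 -m pendant '0 0 -12 0 0 0;0 0 -24 0 0 0;0 0 -36 0 0 0;0 0 -48 0 0 0;0 0 -60 0 0 0'
python3 -m pendant '0 0 -20 0 0 0;0 0 -40 0 0 0;0 0 -60 0 0 0;0 0 -80 0 0 0;0 0 -95 0 0 0'
python3 -m pendant '0 0 0 0 0 0;0 0 0 0 0 0;0 0 0 0 0 0;0 0 0 0 0 0;0 0 0 0 0 0'
python3 - <<'E'
from h import *
S=snapshot('scene');print(proj(S,[[581,-253,172],[581,-253,240]]))
a=S['img'][60:220,160:320];b=S['img'][150:310,360:520]
save('a7',np.hstack([cv2.convertScaleAbs(cv2.resize(x,(400,400),interpolation=2),alpha=1.6) for x in(a,b)]))
E
```

```text
clock: 9.57
tool_pos: [580.7, -253.0, 138.3]
orientation: [-3.142, 0.001, 2.763]
wrist_force: [-0.2, -0.4, -1.5]
finger_gap: 31.0
gripper_force: 25.7
clock: 9.98
tool_pos: [580.7, -252.9, 234.4]
orientation: [-3.142, 0.002, 2.763]
wrist_force: [0.8, 0.4, -2.1]
finger_gap: 30.8
gripper_force: 25.7
clock: 10.4
tool_pos: [580.2, -252.8, 230.0]
orientation: [3.142, -0.002, 2.763]
wrist_force: [0.7, -0.5, -0.7]
finger_gap: 30.8
gripper_force: 25.7
[[227.10406346 143.27563985]
 [221.09841944 120.38968364]]
```

View pics/a7.png

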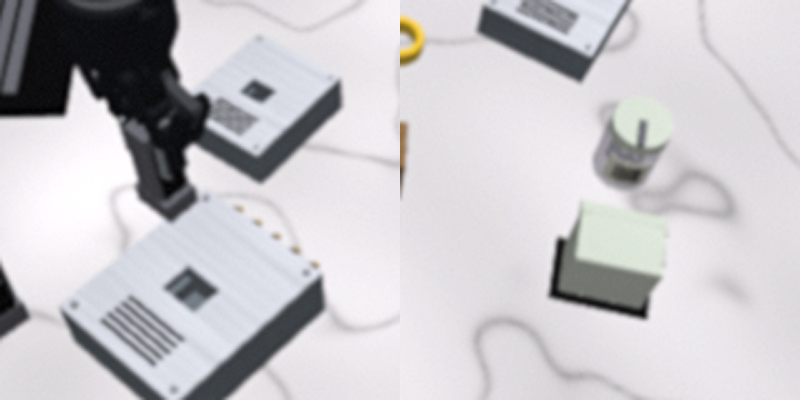

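The carrier is held upright with its foot at (167,205) in the left crop, about 115 mm above the box. The well is empty, and the jar's label faces the reader.

```bash
python3 -m pendant '0 0 0 0 0 0;0 0 0 0 0 0;0 0 0 0 0 0;0 0 0 0 0 0;0 0 0 0 0 0' && python3 -c "
from station import arm;print(arm.sign_off())"
```

```text
clock: 10.87
tool_pos: [580.6, -252.9, 231.3]
orientation: [-3.142, 0.0, 2.763]
wrist_force: [0.2, 0.4, -1.7]
finger_gap: 30.8
gripper_force: 25.7
the job is handed in; nothing more can be done
None
```

Job handed in at about 11 s: the jar stands released with its label facing the reader window, at most about 0.05 rad off square by my measurements, and the fuse carrier is held upright by its squeezed catches about 115 mm above the box.

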